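Release the press jaw and tip the validator chassis onto its back

TASK

Push the long red lever of the bench press all the way over, away from the robot, so that the jaw lets go of the silver validator chassis. Then push against the top of the chassis to tip it over, away from the robot, so that it lies on its back on the black rubber pad with its window facing up, ready for its lens. Do not lift or carry anything, leave the lever over, and leave the green lens, the black collar and the bronze gear where they are.

Things in the scene. Friction and masses are not known exactly. Their poses are not given: they have to be found in the camera images.
- press: Blue bench press bolted to the desk. Origin on the desk under the press bed, within 6 mm of under the chassis; x points away from the robot, the way the chassis is to fall, y left, z up. Bed 8 mm thick at x -70 to 60 mm. Fixed anvil block 90 x 34 mm, top at 78 mm, at y 52 to 86; lever housing 90 x 40 mm, top at 108 mm, at y -165 to -125.
- pad (a point): Top centre of the black rubber pad, 200 (x) x 190 (y) x 8 mm, fixed, level with the bed: in the press frame at (160, 0, 8) mm.
- jaw (a joint): Travel (m) of the steel jaw at the chassis's right (-y) side: 0 closed, 0.025 open, moving to -y of the press. Driven only by the lever (0.0205 m per rad). Its hooked keeper, 42 to 92 mm above the desk, reaches 12 mm round the far right edge of the chassis and keeps it from tipping until the jaw is more than half open.
- release_lever (a joint): Angle (rad) of the long red lever: 0 leans 35 degrees towards the robot (-x of the press; jaw closed), 1.22 is the stop, leaning 35 degrees away from the robot (jaw open). It starts at 0 to 0.1. A stiff hinge, about 0.2 N m friction: 1 to 3 N at the grip; it stays where it is left.
- lever_pivot (a point): Lever hinge point, at (0, -185, 75) mm in the press frame; the hinge axis is the press's y. Does not move with the lever.
- lever_grip (a point): Centre of the lever's red T grip, a bar 20 mm in diameter and 70 mm long along the press's y, 150 mm from the pivot. Below it is a red rod 12 mm in diameter down to the pivot.
- chassis: Silver validator chassis, rigid box 80 (x) x 100 (y) x 160 (z) mm, 0.4 to 0.85 kg, loose, standing on the bed, axes along the press's. Origin at the centre of its foot. Front (-x, to the robot) has a dark window recess 70 x 60 mm at 50 to 110 mm height, with a plain flat band above it. Balances at 27 degrees of tilt (top pushed about 75 mm), then falls by itself on its back.
- chassis_center (a point): Middle of the chassis, 80 mm above its foot.
- lens: Green plastic lens plate 56 x 66 x 9 mm lying on the desk, 30 g, loose; origin at the centre of its underside. Bystander.
- collar: Black steel shaft collar, ring of 40 mm outside and 20 mm inside diameter, 16 mm high, loose, on the desk; origin at the centre of its underside. Bystander.
- gear: Bronze gear, 66 mm across the teeth, 12 mm thick with a hub to 20 mm, loose, on the desk; origin at the centre of its underside. Bystander.
Not all that is in view belongs to the job. There is more than one size of the chassis; the one meant has the size given above.

How it is judged:
On the way, in this order (a step that is already met when the one before it is completed fails the run):
1. the red lever is pushed over and the jaw is open, with the chassis still standing (value of joint release_lever above 1.08 rad and value of joint jaw above 0.018 m and angle between chassis's own z axis and vertical below 0.15 rad), for 0.2 s.
2. the chassis lies on its back on the pad, window up (angle between chassis's own x axis and vertical above 2.99 rad and x of chassis_center in the frame of press between 0.075 and 0.175 m and y of chassis_center in the frame of press between -0.045 and 0.045 m and height (world z) of chassis_center below 0.056 m), for 0.2 s.
At the end, for the whole second after the job is handed in: Lever within 8 degrees of its far stop, jaw at least 18 mm open; chassis at rest flat on its back (8 degrees), window up, its middle 75 to 175 mm from the press origin along x and within 45 mm of the centre line; lens, collar and gear within 20 mm of their starts (all of step 2 and value of joint release_lever above 1.08 rad and value of joint jaw above 0.018 m and linear speed of chassis below 0.02 m/s and angular speed of chassis below 0.1 rad/s and distance of each of lens, collar, gear from where it was at the start of the episode below 0.02 m); the robot touches nothing.
It fails at once if the chassis is lifted (height (world z) of chassis_center above 0.115 m).
It fails at once if the chassis is lifted once it lies on its back (angle between chassis's own x axis and vertical above 2.9 rad and height (world z) of chassis_center above 0.075 m).
It fails at once if the chassis is tipped before the jaw is released (angle between chassis's own z axis and vertical above 0.3 rad and value of joint release_lever below 0.85 rad).
It fails at once if the lens, the collar or the gear is moved or lifted (distance of any of lens, collar, gear from where it was at the start of the episode above 0.02 m).
It also fails if it takes over 54 s, if anything falls off the work surface, if the arm or the gripper's body presses on something with over 40 N, if the wrist force passes 120 N, or if a joint passes its speed limit or range.

ROBOT

A 7-joint arm with a two-finger parallel gripper is mounted at the origin on the work surface. World frame = base frame: x ahead of the robot, y to its left, z up, the work surface at z = 0. Lengths are in m, angles in rad, forces in N, time in s.
With the tool pointing down it reaches from about 0.35 to 0.9 m from the base axis. Payload 19.9 kg.
Tool frame: the origin (TCP) lies at the very end of the fingers, on their centre line; the grasp point (between the pads) lies 19 mm behind it; z points along the fingers, y is the line along which they close (so a half turn about z gives the same grasp; the last joint's range is limited). The gripper opens to 94 mm and grips with 3 to 60 N. Pads are 16 mm wide; open, the fingers measure 119 mm over their backs; the gripper's body (75 mm by 177 mm) begins 78 mm behind the grasp point.
Start: joints at [-1.242, 0.417, -0.01, 1.614, 0.005, 1.111, -0.053], TCP at [0.226, 0.583, 0.181] pointing down, gripper open.
Joint ranges: [-2.81, 2.81], [-0.39, 2.02], [-1.27, 1.25], [0.06, 2.57], [-1.19, 4.33], [0.19, 2], [-2.82, 2.82]. Speed limits (rad/s): [1.89, 1.89, 2.39, 2.39, 3.01, 3.01, 3.01].

INTERFACE

Orientations are given as a unit quaternion [w, x, y, z].
In Python, from cell import env, imaging gives the robot as it stands.
- The arm moves only by the tool arm_command, never from a script. Its argument "series" is a list that holds one entry, the list of rows, each a list of 6 numbers: the shift along the tool's x, y, z in units of 0.12 m (1.0 is 0.12 m), then the turn, a rotation vector about the tool's x, y, z in units of pi rad (1.0 is pi rad). A call has 1 to 10 rows; each row shifts and turns the commanded pose from where the row before left it, along the tool's axes as they then stand; what a row does not reach is not made up. A row lasts 1/12 s, in which the tool goes at most 41.7 mm and 7.16 degrees, less where a joint would pass 70% of its speed; a pose out of reach is approached as far as the arm can. A call with a number of a shift or a turn outside -1 to 1 is refused whole. A call with a gripper value outside its range is refused whole. "hand" is the opening, from 0 (shut) to 1 (fully open), set as the call begins (left out, the last holds). The fingers move at their own pace and stop on an object; "force" is the grip in N (left out, the last holds). Time passes only in rows, so rows that do not move let the fingers close. It gives the time, the measured TCP pose, the force, the opening and the grip force at its end, in the units of the state.
- env.read_state(): the state, without advancing time (a new reading comes with each control period).
- imaging.read_camera(name): name is "scene" or "top" or "wrist"; returns a dict with "image" (480x640x3 uint8, red, green, blue), "fx", "fy", "cx", "cy" (pixels), "k1" (the pictures are not rectified: a ray, as slopes to the right and down, at radius r is drawn at 1 + k1 r^2 times it, then the intrinsics apply), "world_to_cam" (4x4, takes a point from world to camera coordinates). Camera axes: x right, y up, looking along -z (the intrinsics and any distortion apply to the point x, -y, -z); pixel columns grow to the right and rows downward; lengths in m; the calibration is good to about 2 mm. A picture is of the moment at which its call begins. There is no depth.
- env.sign_off(): hands the job in; it is judged then, once.
The state is a dict: "time": time; "q": joint angles; "dq": joint speeds; "tau": joint torques, N m; "tcp_pos": TCP position; "orientation": TCP orientation; "ft_force": force on the tool from outside, world axes, zero at the start; "torque": the same for the moment, N m; "gripper_width": finger opening in m; "gripper_force": force on a finger pad.
Only numpy, scipy, OpenCV 4.12 (cv2) and the standard library are available. Lean on these libraries where they do the work, as an engineer would, in place of code of your own. Each camera call takes 0.05 s, during which the arm holds its last target. There are 200 camera calls.

## Working session

There is one attempt and no reset: what is moved stays moved. The work goes in short steps, Python scripts to look and compute and a tool call to move; the robot and the scene stay as the last step left them, time stands still between calls to the robot, and variables do not carry over. Pictures are saved under pics/ and viewed, at most 13 in all, crops included, and the job is handed in when it is done.

Besides the shell and the picture viewer there is one more tool, called after ">>>" as name([rows], argument=value, ...), one row to a line, values as JSON. arm_command: Moves the arm, as the interface text tells. Its arguments: {"type":"object","properties":{"series":{"type":"array","items":{"type":"array","items":{"type":"array","items":{"type":"number","minimum":-1,"maximum":1}}}},"hand":{"type":"number"},"force":{"type":"number"}},"required":["series"]}

```bash
mkdir -p pics
cat > h.py <<'E'
from cell import env, imaging
import numpy as np, cv2
def cam(n,save=None):
    c=imaging.read_camera(n)
    if save: cv2.imwrite(save,c["image"][:,:,::-1])
    return c
def ray(c,u,v):
    d=np.array([(u-c["cx"])/c["fx"],(v-c["cy"])/c["fy"]]); s=d.copy()
    for _ in range(20): s=d/(1+c["k1"]*(s@s))
    W=np.array(c["world_to_cam"]); R=W[:3,:3]
    return -R.T@W[:3,3], R.T@np.array([s[0],-s[1],-1.])
def onz(c,u,v,z):
    o,d=ray(c,u,v); return o+d*(z-o[2])/d[2]
def proj(c,P):
    p=np.array(c["world_to_cam"])@np.append(P,1); s=np.array([p[0],-p[1]])/-p[2]
    s=s*(1+c["k1"]*(s@s)); return s[0]*c["fx"]+c["cx"], s[1]*c["fy"]+c["cy"]
E
python3 - <<'E'
from h import *
for n in("scene","top"):
    c=cam(n,f"pics/{n}0.png"); print(n,ray(c,320,240))
s=env.read_state(); print(s["time"],s["tcp_pos"],s["orientation"])
E
```

```text
scene (array([ 1.15001226, -0.26934195,  0.73165598]), array([-0.62137534,  0.42558806, -0.65854627]))
top (array([0.46768697, 0.09026737, 1.00339806]), array([ 0.1477511 , -0.01052942, -0.98904184]))
0.1 [0.22579516 0.5824135  0.180817  ] [-5.16193879e-05  1.83841123e-01  9.82955829e-01 -5.25537416e-04]
```

View pics/scene0.png

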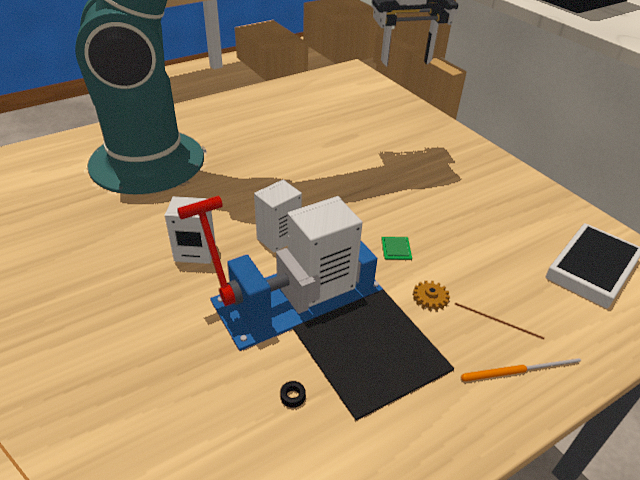

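View pics/top0.png

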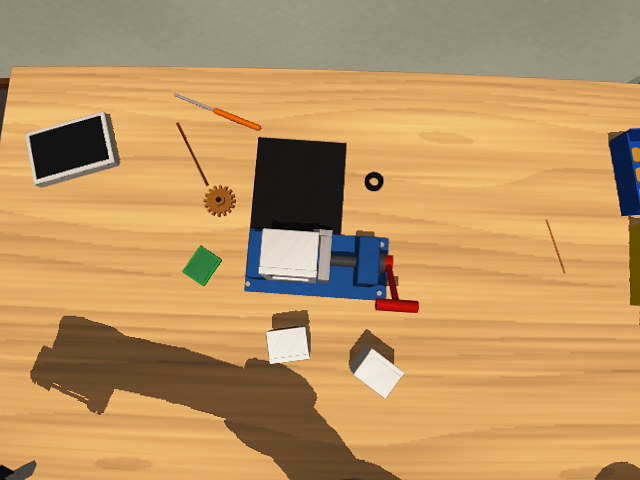

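The scene view shows the clamped chassis at about (325,250), the lever grip at (200,207), the pad at (375,350) and the collar at (293,393). The lens is at (397,248) and the gear at (431,295). In the top view the chassis top is at (290,255), the grip at (397,306), the pad at (298,185) and the collar at (374,181).

Candidates for the chassis (top view):
- Box in the press at (290,255): the largest, and the one gripped by the jaw.
- Box at (288,344): small and loose.
- Box at (377,373): small and loose.

I choose the one in the press and will check its size in a crop.

Run:
```python
from h import *
t=cam("top"); s=cam("scene")
def quad(m):
    cs,_=cv2.findContours(m.astype(np.uint8),cv2.RETR_EXTERNAL,cv2.CHAIN_APPROX_NONE)
    return sorted(cs,key=cv2.contourArea)[::-1]
im=t["image"].astype(int); R,G,B=im[...,0],im[...,1],im[...,2]
# pad
m=(im.max(2)<60); m[:,:240]=0; m[:,360:]=0; m[:130]=0; m[240:]=0
r=cv2.minAreaRect(quad(m)[0]); P=np.array([onz(t,*p,.008)[:2] for p in cv2.boxPoints(r)])
print("pad",P.round(4).tolist(),P.mean(0),[np.linalg.norm(P[i]-P[i-1]) for i in range(4)])
# white tops
m=(im.min(2)>195); m[:225]=0; m[400:]=0; m[:,:240]=0;m[:,420:]=0
for c in quad(m)[:3]:
    r=cv2.minAreaRect(c)
    for z in(.168,.12):
        P=np.array([onz(t,*p,z)[:2] for p in cv2.boxPoints(r)])
        print("white",np.round(r[0]),z,P.round(3).tolist(),P.mean(0).round(4),[round(np.linalg.norm(P[i]-P[i-1]),4) for i in range(2)])
def red(c):
    i=c["image"].astype(int); return (i[...,0]>130)&(i[...,1]<50)&(i[...,2]<60)
for c,n in((t,"top"),(s,"scene")):
    q=quad(red(c))[0]; x,y,w,h=cv2.boundingRect(q); print(n,x,y,w,h)
# grip
mt=red(t); mt[:298]=0
ms=red(s); ms[222:]=0
ct=np.array(cv2.minAreaRect(quad(mt)[0])[0]); cs=np.array(cv2.minAreaRect(quad(ms)[0])[0]); print(ct,cs)
o1,d1=ray(t,*ct);o2,d2=ray(s,*cs)
k=np.linalg.lstsq(np.c_[d1,-d2],o2-o1,rcond=None)[0]; print("grip",o1+d1*k[0],o2+d2*k[1])
for n,c,z in(("lens",(201,266),.009),("gear",(219,200),.012),("collar",(374,181),.016)): print(n,onz(t,*c,z))
a=t["image"][215:400,230:430]; b=s["image"][170:340,150:400]
a=cv2.resize(a,(400,370)); b=cv2.resize(b,(400,272)); b=np.vstack([b,np.zeros((98,400,3),np.uint8)])
cv2.imwrite("pics/crop.png",np.hstack([a,b])[:,:,::-1])
```

```text
pad [[0.634, 0.2259], [0.8363, 0.2222], [0.8277, 0.0289], [0.6262, 0.0387]] [0.73106627 0.12894659] [np.float64(0.18734861950734225), np.float64(0.20231131660337826), np.float64(0.19354324916855745), np.float64(0.2017386099203769)]
white [289. 253.] 0.168 [[0.533, 0.185], [0.609, 0.183], [0.605, 0.084], [0.529, 0.087]] [0.5689 0.135 ] [np.float64(0.0984), np.float64(0.0765)]
white [289. 253.] 0.12 [[0.537, 0.191], [0.617, 0.189], [0.613, 0.083], [0.532, 0.087]] [0.5747 0.1375] [np.float64(0.104), np.float64(0.0809)]
white [378. 373.] 0.168 [[0.367, 0.021], [0.41, -0.011], [0.371, -0.065], [0.329, -0.034]] [ 0.3694 -0.0223] [np.float64(0.0667), np.float64(0.0528)]
white [378. 373.] 0.12 [[0.362, 0.017], [0.407, -0.016], [0.366, -0.074], [0.321, -0.041]] [ 0.3637 -0.0288] [np.float64(0.0705), np.float64(0.0558)]
white [287. 345.] 0.168 [[0.432, 0.17], [0.443, 0.104], [0.391, 0.095], [0.381, 0.161]] [0.4118 0.1325] [np.float64(0.0527), np.float64(0.0668)]
white [287. 345.] 0.12 [[0.43, 0.174], [0.442, 0.105], [0.387, 0.096], [0.376, 0.165]] [0.4086 0.1349] [np.float64(0.0557), np.float64(0.0706)]
top 376 300 43 13
scene 202 216 32 84
[397.15292358 306.01174927] [199.44338989 204.80189514]
grip [ 0.48167297 -0.0474143   0.20235335] [ 0.48217379 -0.04633442  0.20217649]
lens [0.55527709 0.32288629 0.009     ]
gear [0.69438249 0.29305152 0.012     ]
collar [ 0.74332762 -0.03012564  0.016     ]
```

View pics/crop.png

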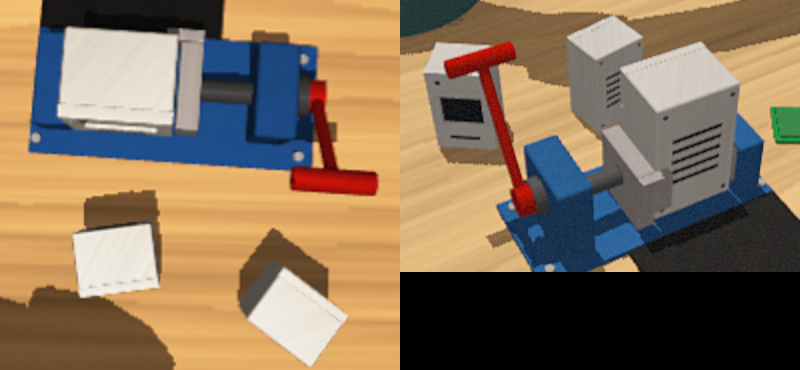

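The crop confirms it: the box in the press is about 100 x 77 mm at z = 0.168, and the two loose ones are about 70 x 56 mm decoys. The press yaw is about -0.04 rad and its origin about (0.571,0.135). The measured grip (0.482,-0.047,0.202) matches the position computed from the pivot (0.478,-0.047,0.198).

Next: shut the fingers, rise, turn and travel to behind the lever.

>>> arm_command([
  [[0, 0, -0.22, 0, 0, -0.035], [0, 0, -0.22, 0, 0, -0.035], [0, 0, -0.22, 0, 0, -0.035], [-0.09, -0.26, 0, 0, 0, 0], [-0.09, -0.26, 0, 0, 0, 0], [-0.09, -0.26, 0, 0, 0, 0], [-0.09, -0.26, 0, 0, 0, 0], [-0.09, -0.26, 0, 0, 0, 0], [-0.09, -0.26, 0, 0, 0, 0], [-0.09, -0.26, 0, 0, 0, 0]],
], hand=0)

```text
time: 1.03
tcp_pos: [0.2928, 0.3598, 0.2605]
orientation: [-0.0, 0.02, 1.0, 0.0]
ft_force: [0.6, 0.3, -0.1]
gripper_width: 0.0302
gripper_force: 0.0
```

>>> arm_command([
  [[-0.09, -0.26, 0, 0, 0, 0], [-0.09, -0.26, 0, 0, 0, 0], [-0.09, -0.26, 0, 0, 0, 0], [-0.09, -0.26, 0, 0, 0, 0], [-0.09, -0.26, 0, 0, 0, 0], [-0.09, -0.26, 0, 0, 0, 0], [-0.09, -0.26, 0, 0, 0, 0], [-0.09, -0.26, 0, 0, 0, 0], [-0.09, -0.26, 0, 0, 0, 0], [0, 0, 0, 0, 0, 0]],
])

```text
time: 1.87
tcp_pos: [0.3797, 0.0722, 0.2608]
orientation: [0.0, 0.023, 1.0, 0.0]
ft_force: [0.0, 0.2, 0.1]
gripper_width: 0.0007
gripper_force: 0.0
```

>>> arm_command([
  [[-0.09, -0.245, 0, 0, 0, 0], [-0.09, -0.245, 0, 0, 0, 0], [-0.09, -0.245, 0, 0, 0, 0], [-0.09, -0.245, 0, 0, 0, 0], [0, 0, 0.21, 0, 0, 0], [0, 0, 0.21, 0, 0, 0], [0, 0, 0.21, 0, 0, 0], [0, 0, 0, 0, 0, 0]],
])

```text
time: 2.53
tcp_pos: [0.4149, -0.0423, 0.1816]
orientation: [-0.003, 0.02, 1.0, -0.001]
ft_force: [-0.0, 1.1, -0.1]
gripper_width: 0.0004
gripper_force: 0.0
```

Run:
```python
from h import *
c=cam("scene"); cv2.imwrite("pics/s2.png",cv2.resize(c["image"][60:340,100:420],(640,560))[:,:,::-1])
```

```text
(no output)
```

View pics/s2.png

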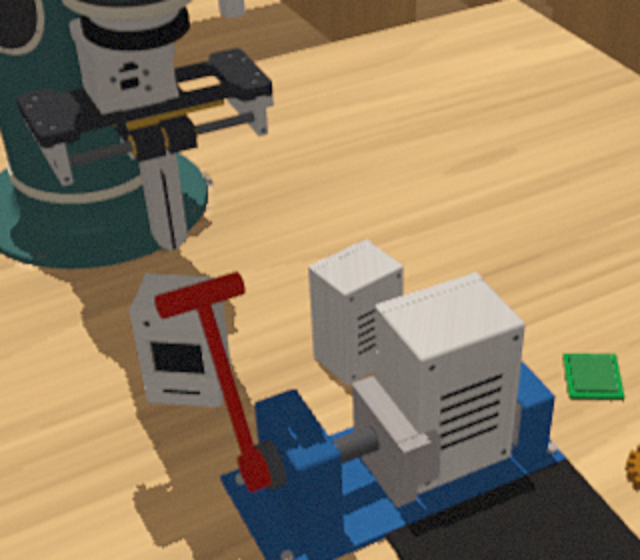

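The shut fingers at crop (168,235) are behind and in line with the red bar at crop (200,295). Pushing along the press x.

>>> arm_command([
  [[-0.15, 0, 0, 0, 0, 0], [-0.15, 0, 0, 0, 0, 0], [-0.15, 0, 0, 0, 0, 0], [-0.15, 0, 0, 0, 0, 0], [-0.15, 0, 0, 0, 0, 0], [-0.15, 0, 0, 0, 0, 0], [-0.15, 0, 0, 0, 0, 0], [-0.15, 0, 0, 0, 0, 0]],
])

```text
time: 3.25
tcp_pos: [0.5625, -0.0474, 0.1869]
orientation: [0.001, 0.02, 1.0, 0.0]
ft_force: [-0.2, 0.7, 0.5]
gripper_width: 0.0002
gripper_force: 0.0
```

>>> arm_command([
  [[-0.1, 0, 0, 0, 0, 0], [-0.1, 0, 0, 0, 0, 0], [-0.1, 0, 0, 0, 0, 0], [-0.05, 0, 0, 0, 0, 0], [0, 0, 0, 0, 0, 0]],
])

```text
time: 3.67
tcp_pos: [0.6041, -0.0493, 0.1861]
orientation: [0.001, 0.02, 1.0, -0.0]
ft_force: [-0.6, 0.2, 0.3]
gripper_width: 0.0005
gripper_force: 0.0
```

>>> arm_command([
  [[-0.05, 0, 0, 0, 0, 0], [-0.05, 0, 0, 0, 0, 0], [0, 0, 0, 0, 0, 0]],
])

```text
time: 3.92
tcp_pos: [0.6157, -0.0499, 0.1854]
orientation: [0.0, 0.02, 1.0, -0.0]
ft_force: [-0.4, -0.9, -0.2]
gripper_width: 0.0004
gripper_force: 0.0
```

Run:
```python
from h import *
c=cam("scene"); cv2.imwrite("pics/s3.png",cv2.resize(c["image"][60:340,100:420],(640,560))[:,:,::-1])
```

```text
(no output)
```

View pics/s3.png

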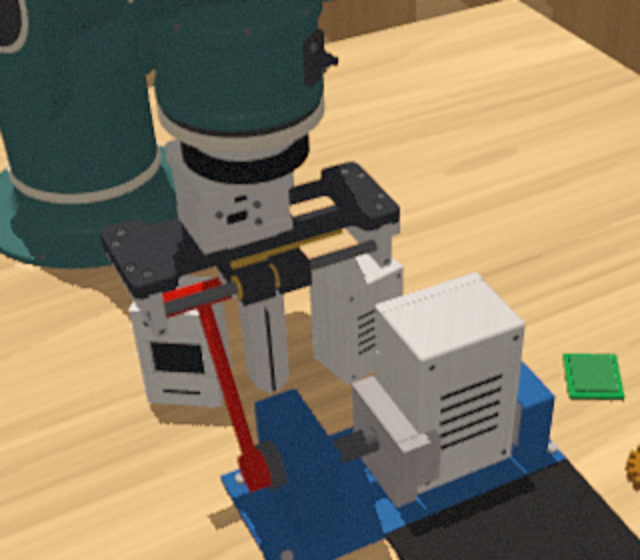

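Run:
```python
from h import *
s=env.read_state(); print(s["tcp_pos"],s["q"])
for n in("scene","top"):
    c=cam(n,f"pics/{n}4.png"); print(n,proj(c,s["tcp_pos"]),proj(c,[.564,-.05,.075]),proj(c,[.48,-.047,.2]),proj(c,[.571,.135,.168]))
```

```text
[ 0.61518436 -0.05004015  0.1851719 ] [-0.39490192  0.44817768  0.57475949  1.64584282 -0.26391532  1.12582917
  1.78022108]
scene (np.float64(235.27502931680678), np.float64(263.30757470845606)) (np.float64(226.2676051042148), np.float64(293.1884966872466)) (np.float64(198.66185183508549), np.float64(205.2985559878742)) (np.float64(324.97752060530104), np.float64(215.78091979146004))
top (np.float64(397.2416302604424), np.float64(227.5469806914638)) (np.float64(387.3256356642393), np.float64(263.7248067939378)) (np.float64(396.6505040602268), np.float64(307.050163203654)) (np.float64(288.6861849139538), np.float64(251.41474679114526))
```

View pics/top4.png

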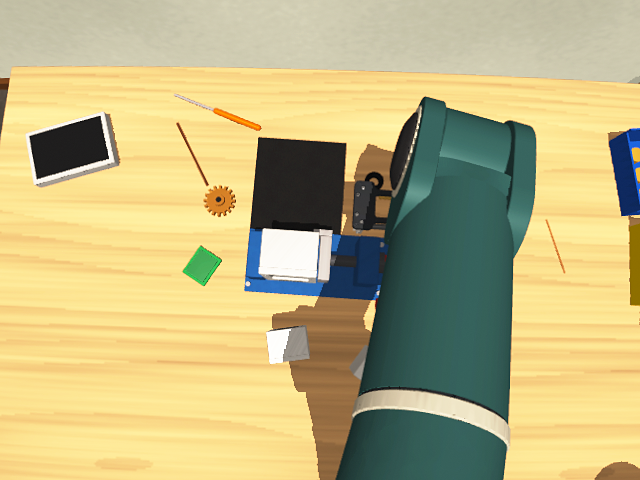

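Run:
```python
from h import *
c=cam("scene");t=cam("top")
print(proj(t,[.615,.04,.29]),proj(t,[.615,.04,.33]))
print("s2 tcp",proj(c,[.4149,-.0423,.1816]))
for y in(-.082,-.012):print("bar",y,proj(c,[.48,y,.2]),proj(t,[.48,y,.2]))
print("lever over",proj(c,[.65,-.053,.198]))
# observed fingertip: rays
o,d=ray(c,234,254)
for z in(.17,.185,.2): print(z,onz(c,234,254,z))
cv2.imwrite("pics/s5.png",cv2.resize(c["image"][150:310,160:320],(640,640),interpolation=cv2.INTER_CUBIC)[:600,:,::-1])
w=cam("wrist","pics/w5.png")
```

```text
(np.float64(349.22579732216593), np.float64(213.8647467460564)) (np.float64(351.31204516581624), np.float64(208.1976122158832))
s2 tcp (np.float64(187.05933179689328), np.float64(192.73390499435297))
bar -0.082 (np.float64(177.82360528272014), np.float64(212.20494970702717)) (np.float64(417.83913457563324), np.float64(307.56299940632636))
bar -0.012 (np.float64(218.83251843161497), np.float64(198.61292302889552)) (np.float64(375.3939992468618), np.float64(306.5169184644019))
lever over (np.float64(243.77037110019677), np.float64(272.25728371507495))
0.17 [ 0.58091769 -0.03657736  0.17      ]
0.185 [ 0.59611635 -0.04279375  0.185     ]
0.2 [ 0.61131501 -0.04901013  0.2       ]
```

View pics/s5.png

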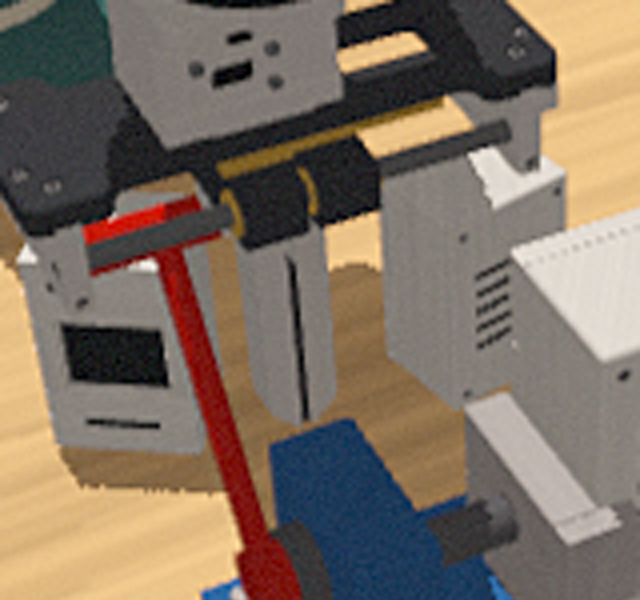

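The zoom shows the red bar still at its start (about (199,207) full-frame) while the fingers are beside or beyond it. The fingertip is seen at (235,255), about 8 px above where the reported TCP projects. I'll check the camera-to-arm consistency numerically with the wrist camera.

Run:
```python
from h import *
w=cam("wrist"); i=w["image"].astype(int); R,G,B=i[...,0],i[...,1],i[...,2]
print("cam",ray(w,320,240), "tcp->",proj(w,env.read_state()["tcp_pos"]))
for n,m,P in(("red",(R>110)&(G<60)&(B<60),[.48,-.047,.2]),("green",(G>90)&(R<60)&(B<90),[.555,.323,.009]),
  ("black",i.max(2)<45,[.743,-.03,.012]),("white",i.min(2)>195,[.571,.135,.168]),("blue",(B>100)&(R<60),[.56,.0,.108])):
    k,_,st,ce=cv2.connectedComponentsWithStats(m.astype(np.uint8))
    o=np.argsort(-st[1:,4])[:3]+1
    print(n,"exp",np.round(proj(w,P)),[(st[j].tolist(),ce[j].round().tolist()) for j in o])
c=cam("scene"); i=c["image"].astype(int); m=(i[...,0]>130)&(i[...,1]<50)&(i[...,2]<60)
ys,xs=np.nonzero(m); print("scene red",xs.min(),xs.max(),ys.min(),ys.max())
```

```text
cam (array([ 0.53222175, -0.04605079,  0.38818058]), array([ 0.29373623, -0.00694345, -0.955963  ])) tcp-> (np.float64(316.7461286343664), np.float64(275.3006437620796))
red exp [311.  -8.] [([229, 0, 92, 26, 1949], [272.0, 11.0]), ([303, 39, 10, 90, 357], [307.0, 74.0]), ([306, 154, 20, 20, 136], [313.0, 164.0])]
green exp [701. 132.] []
black exp [341. 325.] [([326, 244, 237, 229, 25470], [432.0, 371.0]), ([211, 351, 100, 129, 9312], [269.0, 426.0]), ([424, 219, 33, 19, 327], [436.0, 228.0])]
white exp [638. 179.] []
blue exp [386. 157.] [([408, 183, 23, 35, 624], [420.0, 201.0]), ([446, 81, 30, 29, 272], [458.0, 100.0]), ([609, 84, 10, 10, 40], [614.0, 88.0])]
scene red 181 232 201 292
```

View pics/w5.png

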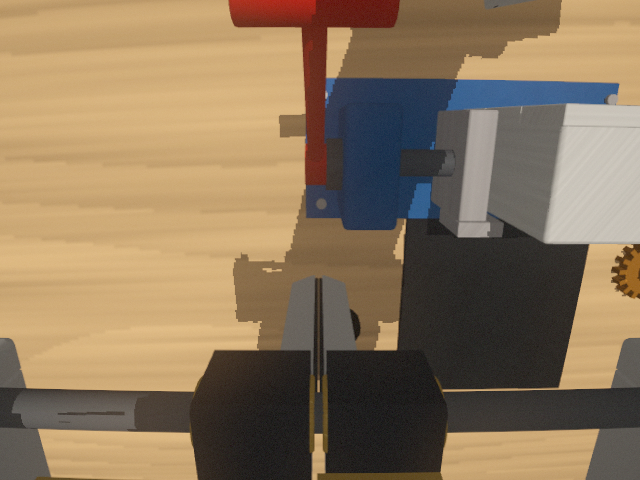

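The wrist view shows the fingertips at (318,280), in line with the lever and already past its pivot. The lever bar is still at its start, (314,5), so the fingers went over it. I'll triangulate the real tip height.

Run:
```python
from h import *
t=cam("scene"); s=cam("wrist")
def tri(a,ua,b,ub):
    o1,d1=ray(a,*ua);o2,d2=ray(b,*ub);k=np.linalg.lstsq(np.c_[d1,-d2],o2-o1,rcond=None)[0]; return o1+d1*k[0],o2+d2*k[1]
print("tip",tri(t,(235.5,255),s,(318,281)))
print("pivot",tri(t,(227,293),s,(315,170)))
print("bar L/R end bottom edge wrist on z=.2:",onz(s,230,24,.2),onz(s,398,24,.2))
print("bar ends scene z=.2", onz(t,181,212,.2),onz(t,217,201,.2))
```

```text
tip (array([ 0.61305749, -0.04757487,  0.19875418]), array([ 0.6125379 , -0.04929043,  0.19856378]))
pivot (array([ 0.57003292, -0.05096886,  0.08150655]), array([ 0.57039136, -0.0499238 ,  0.08153781]))
bar L/R end bottom edge wrist on z=.2: [ 0.49124964 -0.0824139   0.2       ] [ 0.49417881 -0.01002678  0.2       ]
bar ends scene z=.2 [ 0.48200454 -0.07754819  0.2       ] [ 0.48432069 -0.0172154   0.2       ]
```

The visible tip sits about 14 mm above the reported TCP, so I pushed too high. Going back over the lever to push lower, on bar and rod together.

>>> arm_command([
  [[0, 0, -0.24, 0, 0, 0], [0, 0, -0.24, 0, 0, 0], [0, 0, -0.24, 0, 0, 0], [0.28, 0, 0, 0, 0, 0], [0.28, 0, 0, 0, 0, 0], [0.28, 0, 0, 0, 0, 0], [0.28, 0, 0, 0, 0, 0], [0.28, 0, 0, 0, 0, 0], [0.28, 0, 0, 0, 0, 0], [0, 0, 0, 0, 0, 0]],
])

```text
time: 5.25
tcp_pos: [0.4094, -0.0421, 0.2717]
orientation: [0.0, 0.02, 1.0, 0.001]
ft_force: [1.6, 0.2, 1.2]
gripper_width: 0.0007
gripper_force: 0.0
```

>>> arm_command([
  [[0, 0, 0.25, 0, 0, 0], [0, 0, 0.25, 0, 0, 0], [0, 0, 0.25, 0, 0, 0], [0, 0, 0.25, 0, 0, 0], [0, 0, 0, 0, 0, 0]],
])

```text
time: 5.67
tcp_pos: [0.411, -0.0422, 0.1476]
orientation: [-0.003, 0.02, 1.0, -0.001]
ft_force: [-0.8, -0.0, 0.3]
gripper_width: 0.0002
gripper_force: 0.0
```

>>> arm_command([
  [[-0.15, 0, 0, 0, 0, 0], [-0.15, 0, 0, 0, 0, 0], [-0.1, 0, 0, 0, 0, 0], [-0.1, 0, 0, 0, 0, 0], [-0.1, 0, 0, 0, 0, 0]],
])

```text
time: 6.08
tcp_pos: [0.4862, -0.0449, 0.1529]
orientation: [-0.0, 0.02, 1.0, 0.0]
ft_force: [-4.3, -0.4, 3.0]
gripper_width: 0.0006
gripper_force: 2.0
```

```bash
cat > lev.py <<'E'
from h import *
w=cam("wrist",None); c=cam("scene")
def bb(c):
    i=c["image"].astype(int); m=(i[...,0]>110)&(i[...,1]<60)&(i[...,2]<60); ys,xs=np.nonzero(m)
    return xs.min(),xs.max(),ys.min(),ys.max(),m.sum()
print("wrist",bb(w),"scene",bb(c)); s=env.read_state()
p=np.array([.564,-.05,.075])
for th in np.arange(0,1.3,.2):
    a=th-.611; P=p+.15*np.array([np.sin(a),-.04*np.sin(a),np.cos(a)]); print(round(th,1),np.round(proj(c,P)),np.round(proj(w,P)))
E
python3 lev.py
```

```text
Traceback (most recent call last):
  File "lev.py", line 6, in <module>
    print("wrist",bb(w),"scene",bb(c)); s=env.read_state()
                  ~~^^^
  File "lev.py", line 5, in bb
    return xs.min(),xs.max(),ys.min(),ys.max(),m.sum()
           ~~~~~~^^
ValueError: zero-size array to reduction operation minimum which has no identity
```

Now there is contact (4 N). Continuing while checking that the lever follows.

```bash
sed -i 's/ys,xs=np.nonzero(m)/ys,xs=np.nonzero(m)\n    if not len(xs): return None/' lev.py; python3 lev.py
```

```text
wrist None scene (np.int64(183), np.int64(535), np.int64(198), np.int64(377), np.int64(1059))
0.0 [199. 206.] [312. 296.]
0.2 [204. 207.] [312. 368.]
0.4 [210. 213.] [312. 439.]
0.6 [217. 222.] [312. 499.]
0.8 [226. 235.] [312. 541.]
1.0 [234. 252.] [313. 563.]
1.2 [243. 270.] [313. 569.]
```

>>> arm_command([
  [[-0.1, 0, 0, 0, 0, 0], [-0.1, 0, 0, 0, 0, 0], [-0.1, 0, 0, 0, 0, 0], [-0.1, 0, 0, 0, 0, 0]],
])

```text
time: 6.62
tcp_pos: [0.5332, -0.0467, 0.1521]
orientation: [-0.0, 0.02, 1.0, 0.0]
ft_force: [-1.8, 0.1, 1.5]
gripper_width: 0.0003
gripper_force: 1.0
```

```bash
python3 lev.py|head -1
```

```text
wrist (np.int64(554), np.int64(576), np.int64(475), np.int64(479), np.int64(11)) scene (np.int64(191), np.int64(502), np.int64(209), np.int64(379), np.int64(1185))
```

>>> arm_command([
  [[-0.1, 0, 0, 0, 0, 0], [-0.1, 0, 0, 0, 0, 0], [-0.1, 0, 0, 0, 0, 0], [-0.1, 0, 0, 0, 0, 0]],
])

```text
time: 7.05
tcp_pos: [0.5803, -0.0487, 0.1517]
orientation: [-0.001, 0.02, 1.0, 0.0]
ft_force: [-3.0, 0.1, -1.9]
gripper_width: 0.0003
gripper_force: 1.1
```

>>> arm_command([
  [[-0.05, 0, 0, 0, 0, 0], [-0.05, 0, 0, 0, 0, 0], [0, 0, 0, 0, 0, 0]],
])

```text
time: 7.3
tcp_pos: [0.5935, -0.0492, 0.1516]
orientation: [0.0, 0.02, 1.0, -0.0]
ft_force: [-0.8, 0.5, 0.5]
gripper_width: 0.0003
gripper_force: 0.2
```

```bash
python3 lev.py|head -1
```

```text
wrist (np.int64(304), np.int64(591), np.int64(180), np.int64(438), np.int64(141)) scene (np.int64(210), np.int64(502), np.int64(241), np.int64(376), np.int64(1039))
```

>>> arm_command([
  [[-0.05, 0, 0, 0, 0, 0], [-0.05, 0, 0, 0, 0, 0], [0, 0, 0, 0, 0, 0]],
])

```text
time: 7.65
tcp_pos: [0.6063, -0.0496, 0.1515]
orientation: [0.0, 0.02, 1.0, -0.0]
ft_force: [-0.4, 0.2, -0.1]
gripper_width: 0.0005
gripper_force: 0.3
```

>>> arm_command([
  [[-0.04, 0, 0, 0, 0, 0], [-0.04, 0, 0, 0, 0, 0], [0, 0, 0, 0, 0, 0]],
])

```text
time: 7.9
tcp_pos: [0.6158, -0.0501, 0.1513]
orientation: [0.0, 0.02, 1.0, -0.0]
ft_force: [0.2, 0.5, 1.4]
gripper_width: 0.0002
gripper_force: 0.2
```

```bash
python3 lev.py|head -1
```

```text
wrist (np.int64(304), np.int64(326), np.int64(145), np.int64(256), np.int64(554)) scene (np.int64(218), np.int64(512), np.int64(257), np.int64(379), np.int64(930))
```

>>> arm_command([
  [[-0.03, 0, 0, 0, 0, 0], [-0.03, 0, 0, 0, 0, 0], [0, 0, 0, 0, 0, 0]],
])

```text
time: 8.25
tcp_pos: [0.6219, -0.0505, 0.1512]
orientation: [-0.001, 0.02, 1.0, -0.0]
ft_force: [-5.2, 0.8, 1.7]
gripper_width: 0.0
gripper_force: 2.9
```

```bash
python3 lev.py|head -1
python3 - <<'E'
from h import *
c=cam("scene"); cv2.imwrite("pics/s6.png",cv2.resize(c["image"][150:350,140:400],(780,600))[:,:,::-1])
E
```

```text
wrist (np.int64(304), np.int64(326), np.int64(136), np.int64(248), np.int64(644)) scene (np.int64(219), np.int64(540), np.int64(261), np.int64(337), np.int64(892))
```

View pics/s6.png

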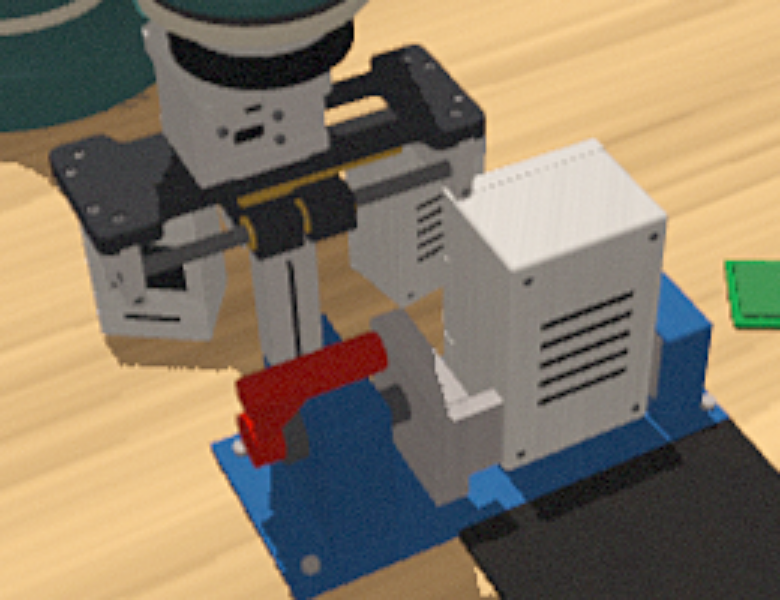

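The lever is hard over (bar at crop (312,368), 5 N at the stop) and the jaw has drawn clear of the chassis, which still stands. Next: back off, rise and move behind the chassis top.

>>> arm_command([
  [[0.12, 0, 0, 0, 0, 0], [0.12, 0, 0, 0, 0, 0], [0, 0, -0.27, 0, 0, 0], [0, 0, -0.27, 0, 0, 0], [0, 0, -0.27, 0, 0, 0], [0, 0, -0.27, 0, 0, 0], [0.16, 0.25, 0, 0, 0, 0], [0.16, 0.25, 0, 0, 0, 0], [0.16, 0.25, 0, 0, 0, 0], [0.16, 0.25, 0, 0, 0, 0]],
])

```text
time: 9.23
tcp_pos: [0.5208, 0.075, 0.2813]
orientation: [0.0, 0.02, 1.0, 0.0]
ft_force: [0.4, 0.3, -0.3]
gripper_width: 0.0003
gripper_force: 0.0
```

>>> arm_command([
  [[0.16, 0.25, 0, 0, 0, 0], [0.16, 0.25, 0, 0, 0, 0], [0, 0, 0, 0, 0, 0], [0, 0, 0, 0, 0, 0]],
])

```text
time: 9.57
tcp_pos: [0.485, 0.1371, 0.2814]
orientation: [0.0, 0.018, 1.0, 0.0]
ft_force: [-0.2, -0.0, -0.1]
gripper_width: 0.0002
gripper_force: 0.0
```

Run:
```python
from h import *
c=cam("scene"); i=c["image"].astype(int); m=(i[...,0]>130)&(i[...,1]<50)&(i[...,2]<60); m[:,300:]=0
ys,xs=np.nonzero(m); print("lever red",xs.min(),xs.max(),ys.min(),ys.max())
s=env.read_state(); print(s["tcp_pos"],s["orientation"])
```

```text
lever red 219 268 261 298
[0.48561994 0.13560366 0.28132256] [3.79042203e-04 1.94226938e-02 9.99811273e-01 1.85403532e-04]
```

>>> arm_command([
  [[0, 0, 0.24, 0, 0, 0], [0, 0, 0.24, 0, 0, 0], [0, 0, 0.24, 0, 0, 0], [0, 0, 0.24, 0, 0, 0], [0, 0, 0.24, 0, 0, 0], [0, 0, 0, 0, 0, 0], [-0.06, 0, 0, 0, 0, 0], [-0.06, 0, 0, 0, 0, 0], [-0.06, 0, 0, 0, 0, 0], [-0.06, 0, 0, 0, 0, 0]],
])

```text
time: 10.45
tcp_pos: [0.5161, 0.1341, 0.1385]
orientation: [0.001, 0.02, 1.0, 0.0]
ft_force: [-0.1, 0.2, -0.1]
gripper_width: 0.0008
gripper_force: 0.0
```

>>> arm_command([
  [[-0.06, 0, 0, 0, 0, 0], [-0.06, 0, 0, 0, 0, 0], [-0.06, 0, -0.02, 0, 0, 0], [-0.06, 0, -0.02, 0, 0, 0]],
])

```text
time: 10.78
tcp_pos: [0.5437, 0.1329, 0.142]
orientation: [-0.0, 0.02, 1.0, -0.0]
ft_force: [-1.3, 0.0, 2.3]
gripper_width: 0.0002
gripper_force: 0.9
```

>>> arm_command([
  [[-0.06, 0, -0.03, 0, 0, 0], [-0.06, 0, -0.03, 0, 0, 0], [-0.06, 0, -0.03, 0, 0, 0], [-0.06, 0, -0.03, 0, 0, 0]],
])

```text
time: 11.12
tcp_pos: [0.5726, 0.1317, 0.1566]
orientation: [0.0, 0.02, 1.0, -0.0]
ft_force: [-0.7, -0.1, -0.1]
gripper_width: 0.0006
gripper_force: 0.1
```

Run:
```python
from h import *
c=cam("scene"); cv2.imwrite("pics/s7.png",cv2.resize(c["image"][150:350,200:460],(780,600))[:,:,::-1])
```

```text
(no output)
```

View pics/s7.png

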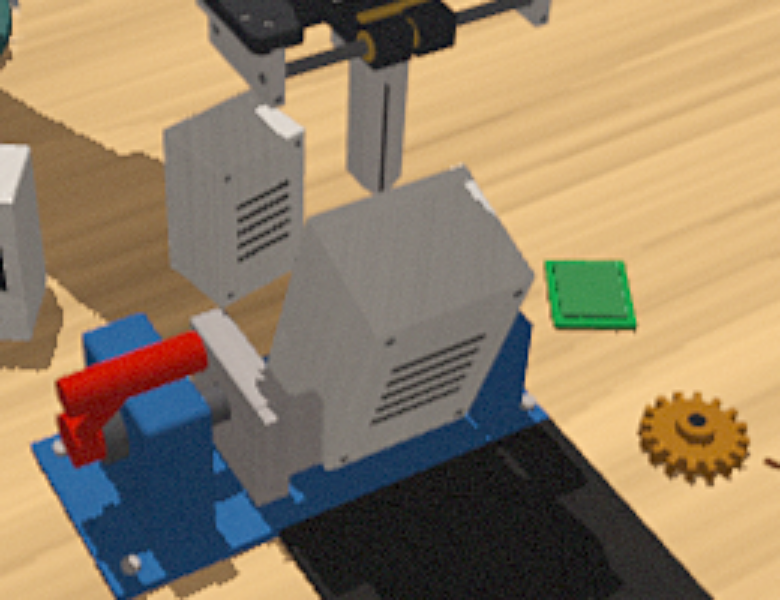

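The chassis is tilting cleanly, about 15 degrees, with its foot in place and the fingertip at crop (380,190) just below its top edge. I'll continue level, without rising further.

>>> arm_command([
  [[-0.06, 0, 0, 0, 0, 0], [-0.06, 0, 0, 0, 0, 0], [-0.06, 0, 0, 0, 0, 0], [-0.06, 0, 0, 0, 0, 0], [-0.06, 0, 0, 0, 0, 0]],
])

```text
time: 11.58
tcp_pos: [0.6084, 0.1302, 0.156]
orientation: [-0.0, 0.02, 1.0, -0.0]
ft_force: [0.2, 0.2, -0.3]
gripper_width: 0.0005
gripper_force: 0.0
```

```bash
cat > ch.py <<'E'
from h import *
t=cam("scene"); i=t["image"].astype(int); m=((i.max(2)-i.min(2))<22)&(i.min(2)>90); m[:200]=0; m[:,:285]=0; m[:,460:]=0; m[420:]=0
k,_,st,ce=cv2.connectedComponentsWithStats(m.astype(np.uint8)); j=np.argmax(st[1:,4])+1; print("scene chassis",st[j],ce[j]); print(env.read_state()["tcp_pos"])
E
python3 ch.py
```

```text
scene chassis [ 285  219  104   99 5461] [333.66965757 264.84215345]
[0.60937774 0.13009156 0.15596884]
```

>>> arm_command([
  [[-0.06, 0, 0, 0, 0, 0], [-0.06, 0, 0, 0, 0, 0], [-0.06, 0, 0, 0, 0, 0], [0, 0, 0, 0, 0, 0], [0, 0, 0, 0, 0, 0]],
])

```text
time: 12.05
tcp_pos: [0.6295, 0.1292, 0.1559]
orientation: [-0.0, 0.02, 1.0, -0.0]
ft_force: [-0.6, -1.0, 1.3]
gripper_width: 0.0006
gripper_force: 0.0
```

```bash
python3 ch.py
```

```text
scene chassis [ 311  239  106  137 6744] [361.66192171 317.67645314]
[0.62924525 0.12935699 0.15603645]
```

It has gone over. I'll rise straight back clear, let it settle and look.

>>> arm_command([
  [[0.1, 0, -0.2, 0, 0, 0], [0.2, 0, -0.25, 0, 0, 0], [0.25, 0, -0.25, 0, 0, 0], [0.25, 0, -0.25, 0, 0, 0], [0.25, 0, 0, 0, 0, 0], [0.25, 0, 0, 0, 0, 0], [0, 0, 0, 0, 0, 0], [0, 0, 0, 0, 0, 0], [0, 0, 0, 0, 0, 0], [0, 0, 0, 0, 0, 0]],
])

```text
time: 12.93
tcp_pos: [0.4751, 0.1355, 0.269]
orientation: [0.0, 0.02, 1.0, -0.0]
ft_force: [-0.0, 0.4, -0.1]
gripper_width: 0.0008
gripper_force: 0.0
```

Run:
```python
from h import *
c=cam("scene"); t=cam("top")
i=t["image"].astype(int); G=(i[...,1]>90)&(i[...,0]<60)&(i[...,2]<90)
ys,xs=np.nonzero(G[200:320,150:260]); print("lens px",xs.mean()+150,ys.mean()+200)
m=(i.min(2)>150); m[:130]=0;m[240:]=0;m[:,:240]=0;m[:,345:]=0
cs,_=cv2.findContours(m.astype(np.uint8),cv2.RETR_EXTERNAL,2); q=np.vstack([k for k in cs if cv2.contourArea(k)>100]); r=cv2.minAreaRect(q)
P=np.array([onz(t,*p,.088)[:2] for p in cv2.boxPoints(r)]); M=P.mean(0)-[.571,.135]; print(P.round(3).tolist(),"press xy",M@[1,-.04],M@[.04,1])
a=cv2.resize(c["image"][150:410,170:470],(450,390)); b=cv2.resize(t["image"][120:320,180:430],(350,280)); b=np.vstack([b,np.zeros((110,350,3),np.uint8)])
cv2.imwrite("pics/end.png",np.hstack([a,b])[:,:,::-1])
```

```text
lens px 229.1820987654321 296.60493827160496
[[0.668, 0.18], [0.778, 0.177], [0.773, 0.076], [0.664, 0.081]] press xy 0.1500546327755646 -0.0003514921241363298
```

View pics/end.png

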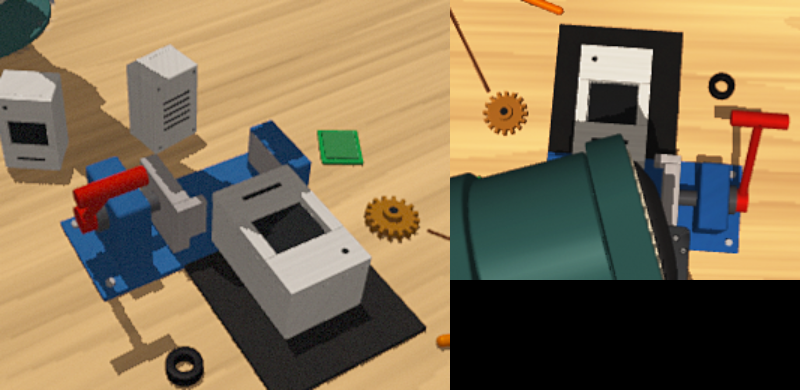

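The chassis lies flat on its back on the pad with its window up (crop (290,232)). Its far edge is at press x of about 0.205, so its middle is about 0.125, and it is centred in y. The lever is over at (110,185), the lens, gear and collar are undisturbed, and the arm is clear. (The lens pixel printed above was the green arm.)

```bash
python3 -c "
from cell import env
print(env.sign_off())"
```

```text
the job is handed in; nothing more can be done
None
```

The job is handed in: the lever is hard over with the jaw open, and the chassis lies on its back on the pad, window up. The lens, collar and gear look undisturbed in the last pictures; no verdict was returned.

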